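# Open the pressure cooker and hold its lid up for the vent check

## Robot

A 6-joint arm with a two-finger parallel gripper is mounted at the origin on a cart in front of the work surface, level with it; the furniture and walls round the work are solid. World frame = base frame: x ahead of the robot, y to its left, z up, the work surface at z = 0. Lengths are in m, angles in rad, forces in N, time in s.
With the tool pointing down it reaches from about 0.3 to 0.775 m from the base axis. Payload 14.6 kg.
Tool frame: the origin (TCP) lies where the fingers leave the gripper's body, on its centre line; the fingertips stand 97 mm ahead of it and the grasp point (between the pads) lies 78 mm ahead of it (ctrl.finger_overhang is the distance from the TCP to the fingertips, in m); z points along the fingers, y is the direction in which the jaws open and shut (so a half turn about z gives the same grasp; the last joint's range is limited). The gripper opens to 94 mm and grips with 3 to 60 N. Pads are 16 mm wide; open, the fingers measure 119 mm over their backs; the gripper's body (75 mm by 177 mm) begins 78 mm behind the grasp point.
Start: joints at [-1.325, 0.3, 1.521, -0, 1.321, -0.067], TCP at [0.169, -0.523, 0.303] pointing down, gripper open.
Joint ranges: [-3.03, 3.03], [-0.79, 2.21], [0.23, 2.52], [-1.04, 4.18], [0, 3.07], [-2.55, 2.55]. Speed limits (rad/s): [2.22, 2.22, 2.57, 3.14, 3.14, 3.14].

## Interface

Orientations are given as [roll, pitch, yaw] about the fixed x, y, z axes, in that order (R = Rz(yaw) Ry(pitch) Rx(roll)).
In Python, from station import ctrl, imaging, hand_in gives the robot as it stands.
- The arm moves only by the shell command python3 -m pendant 'ROWS' [FORCE]. ROWS is JSON, a list of rows, each a list of 7 numbers: the shift along the tool's x, y, z normalised to -1 to 1, where 1 is 120 mm, then the turn, a rotation vector about the tool's x, y, z normalised to -1 to 1, where 1 is 30 degrees, then the closure, from -1 (fully open) to 1 (shut). A call has 1 to 10 rows; each row shifts and turns the commanded pose from where the row before left it, along the tool's axes as they then stand; what a row does not reach is not made up. A row lasts 1/12 s, in which the tool goes at most 41.7 mm and 7.16 degrees, less where a joint would pass 70% of its speed; a pose out of reach is approached as far as the arm can. A call with a number of a shift or a turn outside -1 to 1 is refused whole. A call with a gripper value outside its range is refused whole. The fingers move at their own pace and stop on an object; FORCE is the grip in N (left out, the last holds). Time passes only in rows, so rows that do not move let the fingers close. It gives the time, the measured TCP pose, the force and the opening at its end, in the units of the state.
- ctrl.get_obs(): the state, without advancing time (a new reading comes with each control period).
- imaging.camera(name): name is "side" or "top" or "wrist"; returns a dict with "image" (400x640x3 uint8, red, green, blue), "mtx" (3x3 intrinsics, pixels), "rvec" (rotation vector, rad) and "tvec" (3), from world to camera coordinates, as OpenCV has them. Camera axes: x right, y down, z forward; pixel columns grow to the right and rows downward; lengths in m; the calibration is good to about 2 mm. A picture is of the moment at which its call begins. There is no depth.
- hand_in(): hands the job in, once; it reports no verdict.
The state is a dict: "time_s": time; "qpos": joint angles; "joint_vel": joint speeds; "tau": joint torques, N m; "ee_pos": TCP position; "eef_rot": TCP orientation; "force": force on the tool from outside, world axes, zero at the start; "moment": the same for the moment, N m; "grip_width": finger opening in m.
Only numpy, scipy, OpenCV 4.12 (cv2) and the standard library are available. Lean on these libraries where they do the work, as an engineer would, in place of code of your own. Each camera call takes 0.05 s, during which the arm holds its last target.

## Task

The cooker has lost its pressure: turn the pressure cooker's locked lid anticlockwise (seen from above) by its black bar handle, until the red arrow on its rim stands over the green dot on the cooker, and lift it straight off. Then hold the lid in the air over the middle of the baking tray, which catches the drips, about 20 cm above the wooden board and tipped about 40 degrees so that its top faces your colleague on the left, who looks through the vent pipe. Finish while still holding it there, still, and leave the cooker, the tray and the other things where they are.

Things in the scene. Friction and masses are not known exactly. Their poses are not given: they have to be found in the camera images.
- cooker: pressure cooker without lid: steel pan 176 mm across, rim 125 mm high, 4.5 kg, loose; black loop handles at its +y and -y (252 mm over them). Origin: centre of its underside. Four lugs below the rim hold the lid down until it is turned; a stop ends the turn about 10 degrees past open
- cooker_lid: steel lid 210 mm across, 0.35-0.6 kg. Origin: middle of the lid, level with the cooker's rim; z: lid axis, out of its top; skirt 17.5 mm below the origin, handle top 60 mm above. Brass vent pipe at +y, 72 mm out, red pin at -y. Its yaw relative to the cooker is 0 to 8 degrees when locked, 45 (+-10) when free to lift; turns easily, rubbing on the rim only
- lid_grip (a point): centre of the lid's black bar handle, 52 mm above the lid's origin; axes as the lid's. Bar along the lid's y, 96 mm long, 22 mm wide (along x), 16 mm thick, about 30 mm free below; its posts stand 34 to 47 mm from the middle
- lid_arrow (a point): red arrow on the outside of the lid's skirt, 105 mm from the lid's axis
- open_dot (a point): green dot on the cooker's outer wall, 89 mm from its axis, 28 mm below its rim. The lid is open when the arrow stands above this dot. (The red dot an eighth of a turn clockwise of it marks the locked position.)
- drip_tray: rimmed aluminium baking tray, 230 x 190 x 18 mm, loose. Origin: centre of its underside
- sight_line (a point): gives the colleague's line of sight by its z axis: the direction the lid's z axis shall take in the end, 40 degrees from vertical, leaning to the left (world +y). Only the direction counts, not where this point lies
- pepper_mill: wooden pepper mill 58 x 58 x 170 mm at the back. Leave alone. Origin: centre of its underside
- salt_shaker: glass salt shaker 44 x 44 x 90 mm at the back. Leave alone. Origin: centre of its underside
- paprika: spice jar with red cap 40 x 40 x 106 mm at the back. Leave alone. Origin: centre of its underside
- vent_weight: dark steel weight of the vent pipe, already taken off, 32 mm across, 35 mm high, at the back of the board. Leave alone. Origin: centre of its underside
- basil: spice jar with dark cap, 42 x 42 x 110 mm, at the back. Leave alone. Origin: centre of its underside
- stove_board: wooden board 360 x 640 x 36 mm that covers the front burners, fixed; cooker and tray stand on it. Origin: centre of its underside (on the range top, z = 0), so its top is at z = 0.036

How it is judged:
By the outcome, as a careful person would: the job done as asked, in the order asked, and still so for the second after the job is handed in, while the arm keeps its last pose, push and grip.
It also fails if it takes over 38 s, if anything falls off the work surface, if the arm or the gripper's body presses on something with over 40 N, if the wrist force passes 120 N, or if a joint passes its speed limit or range.

## Working session

There is one attempt and no reset: what is moved stays moved. The work goes in short steps, Python scripts to look and compute and a shell command to move; the robot and the scene stay as the last step left them, time stands still between calls to the robot, and variables do not carry over. Pictures are saved under pics/ and viewed, and the job is handed in when it is done.

```bash
ls; mkdir -p pics; cat > h.py <<'E'
import numpy as np, cv2
from station import ctrl, imaging
def snap(name,tag):
    c=imaging.camera(name); cv2.imwrite(f'pics/{tag}.png',c['image'][:,:,::-1]); 
    np.savez(f'pics/{tag}.npz',**c); return c
def load(tag): return dict(np.load(f'pics/{tag}.npz'))
def proj(c,P): return cv2.projectPoints(np.array(P,float).reshape(-1,1,3),c['rvec'],c['tvec'],c['mtx'],None)[0].reshape(-1,2)
def ray(c,px):
    R=cv2.Rodrigues(c['rvec'])[0]; o=-R.T@np.ravel(c['tvec'])
    d=R.T@np.linalg.inv(c['mtx'])@np.array([px[0],px[1],1.]); return o,d/np.linalg.norm(d)
def onz(c,px,z):
    o,d=ray(c,px); return o+d*(z-o[2])/d[2]
E
python3 - <<'E'
from h import *
for n in ['side','top','wrist']:
    c=snap(n,n+'0'); print(n,ray(c,(320,200)))
o=ctrl.get_obs(); print({k:np.round(v,3) for k,v in o.items()})
E
```

```text
pics
side (array([ 0.45304198, -1.12764044,  0.53879164]), array([ 0.12777526,  0.92342174, -0.36189195]))
top (array([ 0.37969818, -0.25548238,  1.15722057]), array([ 0.21120926,  0.01600224, -0.97730987]))
wrist (array([ 0.24267729, -0.49823077,  0.38439711]), array([-0.2743554 , -0.08116317, -0.95819708]))
{'time_s': np.float64(0.15), 'qpos': array([-1.325,  0.3  ,  1.521, -0.   ,  1.321, -0.067]), 'joint_vel': array([ 0.002, -0.001, -0.002,  0.   ,  0.001,  0.001]), 'tau': array([ 0.0000e+00, -5.3196e+01, -3.5282e+01,  7.1000e-02,  2.4000e-02,
       -0.0000e+00]), 'ee_pos': array([ 0.169, -0.523,  0.302]), 'eef_rot': array([-3.141, -0.   ,  0.313]), 'force': array([-0.185,  0.96 ,  0.085]), 'moment': array([ 0.03 , -0.023, -0.049]), 'grip_width': np.float64(0.094)}
```

View pics/side0.png

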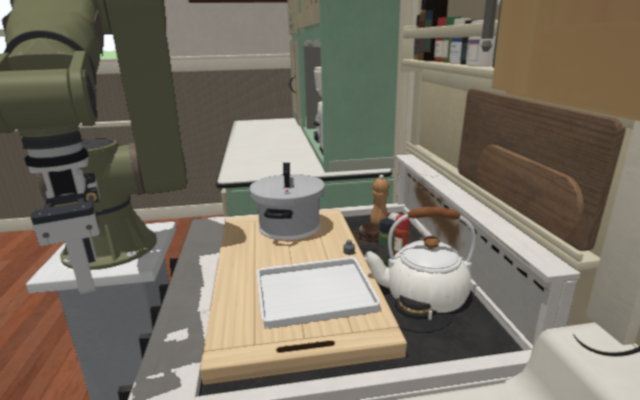

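View pics/top0.png

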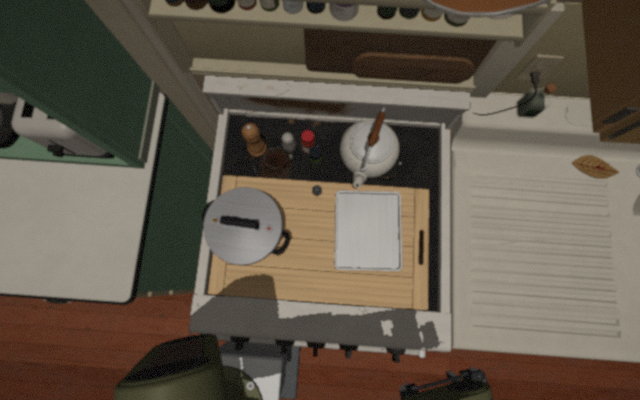

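View pics/wrist0.png

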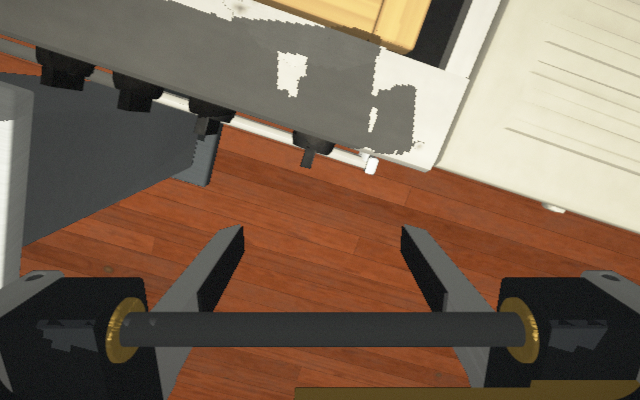

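The top view shows the cooker at about (243,226), the handle bar from (220,220) to (258,224), and the tray centred near (368,231). The side view shows the bar end-on at (287,175). Next I'll zoom in on the cooker.

```bash
python3 - <<'E'
import cv2
a=cv2.imread('pics/top0.png')[175:275,190:300]; a=cv2.resize(a,(550,500),interpolation=cv2.INTER_CUBIC)
cv2.imwrite('pics/z1.png',cv2.convertScaleAbs(a,alpha=1.8))
b=cv2.imread('pics/side0.png')[155:250,230:345]; cv2.imwrite('pics/z2.png',cv2.resize(b,(690,570),interpolation=cv2.INTER_CUBIC))
E
```

```text
(no output)
```

View pics/z1.png

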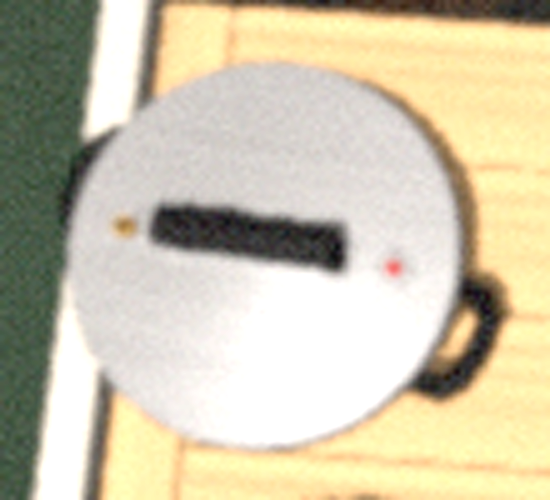

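View pics/z2.png

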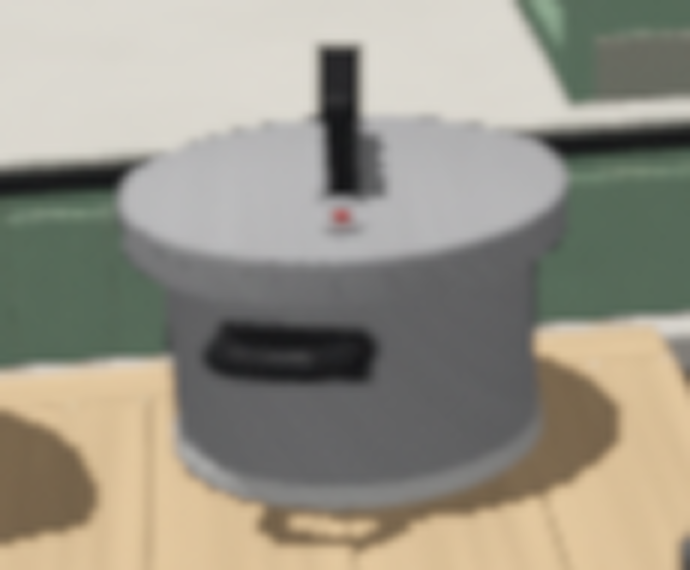

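```bash
cat > m.py <<'E'
from h import *
c=load('top0'); im=c['image'].astype(int); 
V,S=im.max(2),im.max(2)-im.min(2)
hsv=cv2.cvtColor(c['image'],cv2.COLOR_RGB2HSV)
def cc(mask,roi,mn=3):
    m=np.zeros(mask.shape,np.uint8); x0,y0,x1,y1=roi; m[y0:y1,x0:x1]=mask[y0:y1,x0:x1]
    n,l,s,ce=cv2.connectedComponentsWithStats(m); return [(s[i],ce[i],l==i) for i in range(1,n) if s[i][4]>=mn]
print('bar'); 
for s,ce,m in cc(V<50,(212,208,268,236)):
    print(s,ce); pts=np.argwhere(m)[:,::-1].astype(float)
    w=np.array([onz(c,p,0.221)[:2] for p in pts]); mu=w.mean(0); u,sv,vt=np.linalg.svd(w-mu); 
    print(mu,np.degrees(np.arctan2(vt[0][1],vt[0][0])), np.ptp((w-mu)@vt.T,axis=0))
print('red');
for s,ce,m in cc((im[...,0]-im[...,1]>40)&(im[...,0]-im[...,2]>40),(255,215,280,240)): print(s,ce,onz(c,ce,.17))
print('brass')
for s,ce,m in cc((im[...,0]-im[...,2]>25),(208,213,220,227)): print(s,ce,onz(c,ce,.175))
print('handles')
for s,ce,m in cc(V<45,(195,195,216,225))+cc(V<45,(268,226,296,260)): print(s,ce,onz(c,ce,.13))
# lid outline
m=((S<22)&(V>70)).astype(np.uint8); 
for s,ce,mm in cc(m,(195,180,290,270),500):
    cn=max(cv2.findContours(mm.astype(np.uint8),0,1)[0],key=cv2.contourArea); e=cv2.fitEllipse(cn); print('lid',s,e)
# tray
for s,ce,mm in cc((S<25)&(V>100),(320,180,415,285),500):
    cn=max(cv2.findContours(mm.astype(np.uint8),0,1)[0],key=cv2.contourArea)
    w=np.array([onz(c,p,.054)[:2] for p in cn[:,0,:]]).astype(np.float32); print('tray',s,cv2.minAreaRect(w))
E
python3 m.py
```

```text
bar
[221 216  38  13 277] [239.61732852 221.64620939]
[ 0.51188237 -0.0418449 ] -93.96802277536118 [0.09622495 0.02075564]
red
[267 227   3   3   6] [268.16666667 228.16666667] [ 0.50710826 -0.10776546  0.17      ]
brass
[212 218   5   5  18] [214.27777778 219.88888889] [0.51825921 0.03618481 0.175     ]
handles
[195 195   2   3   3] [195.33333333 196.        ] [0.58825406 0.11154937 0.13      ]
[200 204   9  17  51] [203.80392157 211.        ] [0.547405   0.08194106 0.13      ]
[195 211   3   2   3] [196.         211.66666667] [0.54398267 0.10337664 0.13      ]
[273 231  17  23 104] [282.81730769 242.86538462] [ 0.47484989 -0.14581106  0.13      ]
lid [ 197  180   86   90 5050] ((236.90892028808594, 225.9751739501953), (83.90631866455078, 91.92410278320312), 40.84225845336914)
tray [ 335  191   67   80 5193] ((0.5393150448799133, -0.3844837546348572), (0.23431211709976196, 0.19540506601333618), 2.814389228820801)
```

```bash
python3 - <<'E'
from h import *
c=load('side0'); im=c['image'].astype(int); r,g,b=[im[...,i] for i in range(3)]
roi=np.s_[170:245,250:330]
for n,m in (('red',(r-g>12)&(r-b>15)&(np.abs(g-b)<12)),('green',(g-r>8)&(g-b>3))):
    k,l,s,ce=cv2.connectedComponentsWithStats(m[roi].astype(np.uint8))
    print(n,[(s[i][4],np.round(ce[i]+[250,170],1)) for i in range(1,k)])
a=c['image'][172:245,245:330,::-1]; cv2.imwrite('pics/z3.png',cv2.convertScaleAbs(cv2.resize(a,(680,584),interpolation=cv2.INTER_NEAREST),alpha=1.6))
C=np.array([.512,-.042]);
for a in range(-180,-1,20):
    q=np.radians(a); print(a,proj(c,[*(C+.089*np.array([np.cos(q),np.sin(q)])),.133])[0].round(1))
print(proj(c,[.512,-.042,.221]),c['mtx'])
w=load('wrist0'); R=cv2.Rodrigues(w['rvec'])[0]; o,_=ray(w,(320,200))
from scipy.spatial.transform import Rotation as Ro
ob=ctrl.get_obs(); T=Ro.from_euler('xyz',ob['eef_rot']).as_matrix()
print('cam in tool',T.T@(o-ob['ee_pos'])); print((R@T).T, w['mtx'][0,0])
E
```

```text
red [(np.int32(10), array([286.5, 190.8]))]
green [(np.int32(9), array([326.2, 170.4])), (np.int32(213), array([325.2, 196.3])), (np.int32(109), array([253.1, 206.4]))]
-180 [256.1 198.4]
-160 [258.1 202.1]
-140 [264.  205.3]
-120 [273.2 207.3]
-100 [284.5 208. ]
-80 [296.3 207. ]
-60 [306.7 204.7]
-40 [314.5 201.4]
-20 [318.7 197.5]
[[286.20334834 166.05311402]] [[408.39837638   0.         326.04920764]
 [  0.         408.39837638 200.67164339]
 [  0.           0.           1.        ]]
cam in tool [ 0.07759547 -0.00122255 -0.08214367]
[[-1.48806359e-03 -9.63669112e-01 -2.67094792e-01]
 [ 9.99998861e-01 -1.50133566e-03 -1.54518523e-04]
 [-2.52094207e-04 -2.67094717e-01  9.63670249e-01]] 322.2603166948607
```

View pics/z3.png

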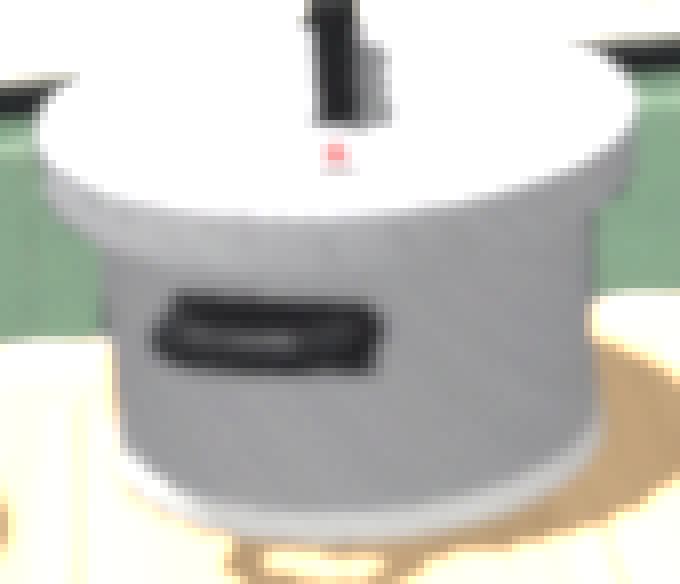

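```bash
cat >> h.py <<'E'
from scipy.spatial.transform import Rotation as Ro
from scipy.optimize import least_squares
def plan(p,R,N,p0=None,R0=None):
    o=ctrl.get_obs()
    p0=np.array(o['ee_pos'] if p0 is None else p0); R0=Ro.from_euler('xyz',o['eef_rot']) if R0 is None else R0
    D=R0.inv().apply(np.array(p)-p0); w=(R0.inv()*R).as_rotvec()/N
    A=sum(Ro.from_rotvec(w*k).as_matrix() for k in range(N)); d=np.linalg.solve(A,D)
    print('row x',N,np.round(d/.12,4).tolist(),np.round(np.degrees(w)/30,4).tolist(),'mm/row',round(1000*np.linalg.norm(d),1),'deg/row',np.round(np.degrees(np.linalg.norm(w)),2))
def down(yawdeg): return Ro.from_euler('xyz',[np.pi,0,np.radians(yawdeg)])
def show():
    o=ctrl.get_obs(); print({k:np.round(v,4).tolist() for k,v in o.items() if k not in('tau','joint_vel')})
E
python3 - <<'E'
from h import *
plan([.51,-.14,.45],down(86),20)
E
python3 -m pendant --help | head; 
```

```text
row x 20 [0.2266, 0.0075, -0.0615] [-0.0001, -0.0001, -0.1135] mm/row 28.2 deg/row 3.4invalid input: not JSON, or not a number
```

```bash
python3 - <<'E'
from h import *
plan([.51,-.04,.46],down(86),20)
E
```

```text
row x 20 [0.2606, -0.0208, -0.0657] [-0.0001, -0.0001, -0.1135] mm/row 32.4 deg/row 3.4
```

```bash
R='0'; python3 -m pendant '[[0.26,-0.021,-0.066,0,0,-0.1135,-1],[0.26,-0.021,-0.066,0,0,-0.1135,-1],[0.26,-0.021,-0.066,0,0,-0.1135,-1],[0.26,-0.021,-0.066,0,0,-0.1135,-1],[0.26,-0.021,-0.066,0,0,-0.1135,-1],[0.26,-0.021,-0.066,0,0,-0.1135,-1],[0.26,-0.021,-0.066,0,0,-0.1135,-1],[0.26,-0.021,-0.066,0,0,-0.1135,-1],[0.26,-0.021,-0.066,0,0,-0.1135,-1],[0.26,-0.021,-0.066,0,0,-0.1135,-1]]'
python3 -m pendant '[[0.26,-0.021,-0.066,0,0,-0.1135,-1],[0.26,-0.021,-0.066,0,0,-0.1135,-1],[0.26,-0.021,-0.066,0,0,-0.1135,-1],[0.26,-0.021,-0.066,0,0,-0.1135,-1],[0.26,-0.021,-0.066,0,0,-0.1135,-1],[0.26,-0.021,-0.066,0,0,-0.1135,-1],[0.26,-0.021,-0.066,0,0,-0.1135,-1],[0.26,-0.021,-0.066,0,0,-0.1135,-1],[0.26,-0.021,-0.066,0,0,-0.1135,-1],[0.26,-0.021,-0.066,0,0,-0.1135,-1]]'
python3 -m pendant '[[0,0,0,0,0,0,-1],[0,0,0,0,0,0,-1],[0,0,0,0,0,0,-1]]'
python3 -c "
from h import *
snap('wrist','wrist1');show()"
```

```text
time_s: 0.98
ee_pos: [0.4137, -0.3327, 0.3819]
eef_rot: [-3.141, -0.0, 0.91]
force: [0.3, -0.3, -0.2]
grip_width: 0.0936
time_s: 1.82
ee_pos: [0.5086, -0.0392, 0.4611]
eef_rot: [-3.141, -0.0, 1.504]
force: [1.5, 0.2, -0.1]
grip_width: 0.094
time_s: 2.07
ee_pos: [0.5085, -0.0411, 0.4606]
eef_rot: [-3.141, 0.0, 1.501]
force: [-0.6, -0.0, -0.1]
grip_width: 0.0941
{'time_s': 2.1167, 'qpos': [-0.1531, 0.1413, 1.3544, -0.0002, 1.6468, -0.0823], 'ee_pos': [0.5085, -0.0415, 0.4605], 'eef_rot': [-3.1407, 0.0001, 1.5], 'force': [0.0829, 0.0491, 0.4514], 'moment': [-0.0331, -0.0522, -0.0269], 'grip_width': 0.094}
```

View pics/wrist1.png

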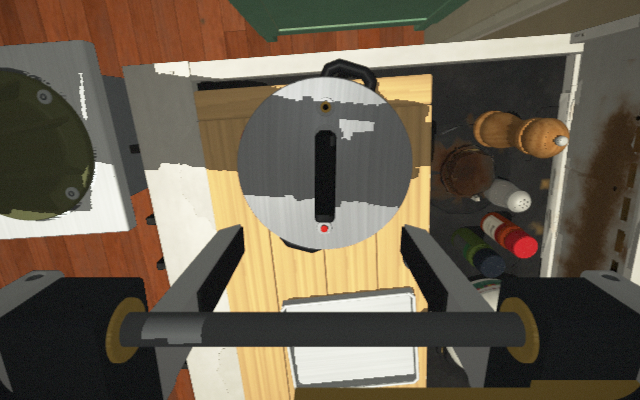

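```bash
python3 - <<'E'
from h import *
c=load('wrist1'); im=c['image']; V=im.max(2)
m=np.zeros(V.shape,np.uint8); m[118:228,305:345]=(V<28)[118:228,305:345]
k,l,s,ce=cv2.connectedComponentsWithStats(m); i=1+np.argmax(s[1:,4]); print(s[i],ce[i])
cn=max(cv2.findContours((l==i).astype(np.uint8),0,1)[0],key=cv2.contourArea)
w=np.array([onz(c,p,.221)[:2] for p in cn[:,0,:]]).astype(np.float32); print(cv2.minAreaRect(w))
a=onz(c,(325,106.5),.175);b=onz(c,(324,228),.17); print(a,b,(a+b)/2,np.degrees(np.arctan2(*(a-b)[1::-1])))
# lid rim: circle
r=im.astype(int); 
for z in (.08,.1,.12):
  h1=onz(c,(351,63),z); h2=onz(c,(302,249),z); print(z,h1,h2)
a=cv2.resize(im[50:270,220:430,::-1],(630,660)[:2]); cv2.imwrite('pics/z4.png',cv2.convertScaleAbs(cv2.resize(a,(570,597)),alpha=1.5))
E
```

```text
[ 315  131   21   87 1586] [324.59142497 174.2408575 ]
((0.5112814903259277, -0.032654233276844025), (0.0895690843462944, 0.020198529586195946), 85.57118225097656)
[0.51645451 0.03484209 0.175     ] [ 0.50525514 -0.10991932  0.17      ] [ 0.51085482 -0.03753861  0.1725    ] 85.57616210200955
0.08 [0.55585653 0.0877548  0.08      ] [ 0.46647256 -0.17816388  0.08      ]
0.1 [0.55402366 0.08559011 0.1       ] [ 0.46850191 -0.16883841  0.1       ]
0.12 [0.55219079 0.08342543 0.12      ] [ 0.47053126 -0.15951294  0.12      ]
```

View pics/z4.png

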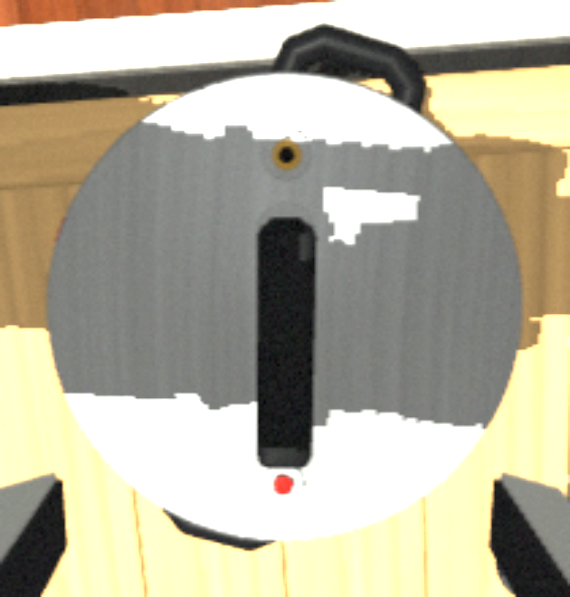

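The wrist view shows the lid centre near (325,163) with the bar vertical between (325,131) and (325,222). The handle loops are at (348,63) and (302,249), which puts the cooker's yaw at about -18° and the lid's at -4.4°. A reddish arrow is on the robot-side rim near (243,135). Next is the descent and grasp.

```bash
python3 -m pendant '[[0.005,0.005,0.2,0,0,0,-1],[0.005,0.005,0.2,0,0,0,-1],[0.005,0.005,0.2,0,0,0,-1],[0.005,0.005,0.2,0,0,0,-1],[0,0.005,0.2,0,0,0,-1],[0,0.005,0.2,0,0,0,-1],[0,0,0.2,0,0,0,-1],[0,0,0,0,0,0,-1],[0,0,0,0,0,0,-1]]' 20
python3 -c "
from h import *
snap('wrist','wrist2');show()"
```

```text
time_s: 2.87
ee_pos: [0.5121, -0.0394, 0.2927]
eef_rot: [-3.139, -0.0, 1.5]
force: [0.9, -0.2, 0.7]
grip_width: 0.0944
{'time_s': 2.9167, 'qpos': [-0.1479, 0.2271, 1.6336, -0.0001, 1.2806, -0.0771], 'ee_pos': [0.5125, -0.0394, 0.294], 'eef_rot': [3.1412, 0.0001, 1.5], 'force': [-0.1954, -0.2819, 0.0435], 'moment': [-0.0231, -0.0371, 0.0396], 'grip_width': 0.094}
```

View pics/wrist2.png

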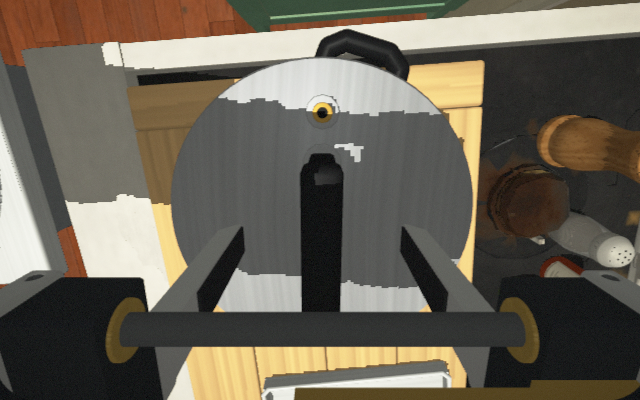

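The bar lies centred between the fingers at column 322. I'll go 3 mm lower and close.

```bash
python3 -m pendant '[[0,0,0.025,0,0,0,0],[0,0,0,0,0,0,0.5],[0,0,0,0,0,0,1],[0,0,0,0,0,0,1],[0,0,0,0,0,0,1],[0,0,0,0,0,0,1],[0,0,0,0,0,0,1],[0,0,0,0,0,0,1]]' 25
python3 -m pendant '[[0,0,0,0,0,0,1],[0,0,0,0,0,0,1],[0,0,0,0,0,0,1],[0,0,0,0,0,0,1]]' 50
python3 -c "
from h import *
show();snap('wrist','wrist2b')"
```

```text
time_s: 3.58
ee_pos: [0.5123, -0.0386, 0.2901]
eef_rot: [3.142, 0.0, 1.501]
force: [0.2, -0.6, -0.0]
grip_width: 0.0442
time_s: 3.92
ee_pos: [0.5122, -0.0386, 0.29]
eef_rot: [-3.141, -0.0, 1.501]
force: [-1.2, 0.7, 0.6]
grip_width: 0.0214
{'time_s': 3.9167, 'qpos': [-0.1465, 0.2302, 1.6393, 0.0, 1.2725, -0.077], 'ee_pos': [0.5122, -0.0386, 0.29], 'eef_rot': [-3.1413, -0.0, 1.5013], 'force': [-1.2379, 0.737, 0.5671], 'moment': [0.0121, 0.103, -0.0697], 'grip_width': 0.0214}
```

View pics/wrist2b.png

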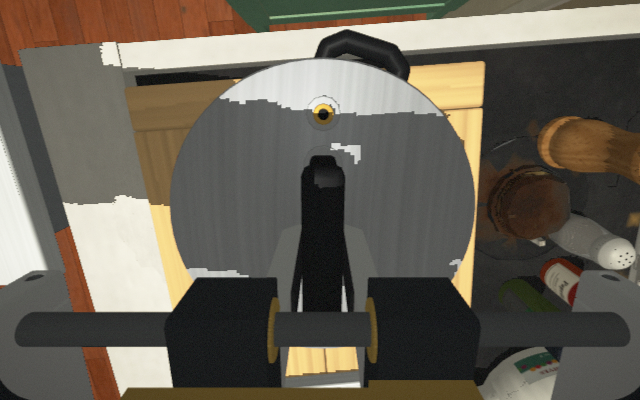

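Gripped, with the opening at 21.4 mm. Now I'll turn it in stages.

```bash
python3 -m pendant '[[0,0,0,0,0,-0.08,1],[0,0,0,0,0,-0.08,1],[0,0,0,0,0,-0.08,1],[0,0,0,0,0,-0.08,1],[0,0,0,0,0,-0.08,1],[0,0,0,0,0,0,1]]'
python3 -c "
from h import *
show()"
python3 -m pendant '[[0,0,0,0,0,-0.08,1],[0,0,0,0,0,-0.08,1],[0,0,0,0,0,-0.08,1],[0,0,0,0,0,-0.08,1],[0,0,0,0,0,-0.08,1],[0,0,0,0,0,-0.08,1],[0,0,0,0,0,-0.08,1],[0,0,0,0,0,0,1],[0,0,0,0,0,0,1]]'
python3 -c "
from h import *
show();snap('wrist','wrist3');c=snap('side','side3')
cv2.imwrite('pics/z5.png',cv2.convertScaleAbs(cv2.resize(c['image'][150:245,235:340,::-1],(630,570),interpolation=cv2.INTER_CUBIC),alpha=1.5))"
```

```text
time_s: 4.47
ee_pos: [0.5123, -0.0386, 0.29]
eef_rot: [3.142, -0.0, 1.713]
force: [-0.6, 0.4, -0.1]
grip_width: 0.0217
{'time_s': 4.4667, 'qpos': [-0.1465, 0.2302, 1.6392, 0.0, 1.2722, -0.2884], 'ee_pos': [0.5123, -0.0386, 0.29], 'eef_rot': [3.1416, -0.0, 1.7127], 'force': [-0.647, 0.4347, -0.1348], 'moment': [-0.0622, -0.0188, 0.0314], 'grip_width': 0.0217}
time_s: 5.22
ee_pos: [0.5123, -0.0386, 0.29]
eef_rot: [-3.142, 0.0, 2.002]
force: [0.2, -0.9, -0.5]
grip_width: 0.0215
{'time_s': 5.2167, 'qpos': [-0.1465, 0.2302, 1.6392, -0.0001, 1.2722, -0.5776], 'ee_pos': [0.5123, -0.0386, 0.29], 'eef_rot': [-3.1415, 0.0001, 2.002], 'force': [0.2483, -0.8881, -0.5199], 'moment': [-0.0752, -0.0483, 0.0717], 'grip_width': 0.0215}
```

View pics/wrist3.png

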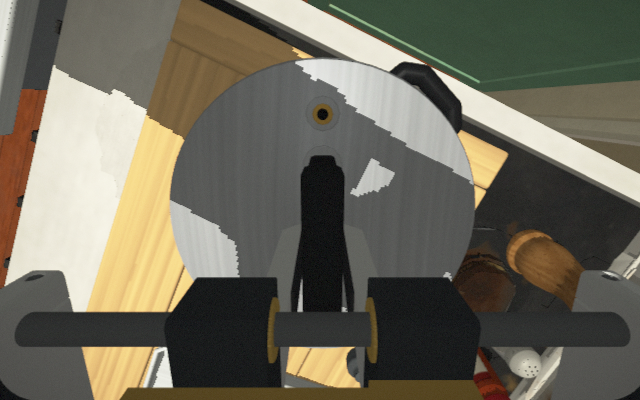

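View pics/z5.png

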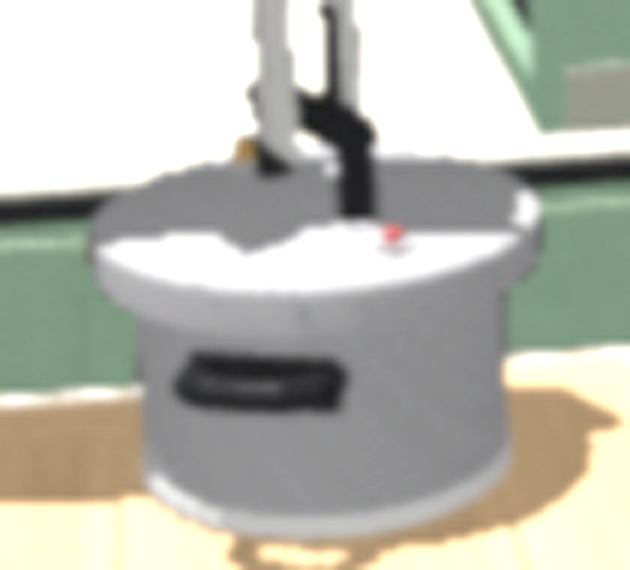

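```bash
python3 - <<'E'
from h import *
for t,roi,ly in (('wrist2b',(310,20,415,85),-4.2),('wrist3',(385,52,470,135),24.5)):
    c=load(t); V=c['image'].max(2); m=np.zeros(V.shape,np.uint8); x0,y0,x1,y1=roi
    m[y0:y1,x0:x1]=(V<48)[y0:y1,x0:x1]; k,l,s,ce=cv2.connectedComponentsWithStats(m); i=1+np.argmax(s[1:,4]); print(t,s[i],ce[i])
    pts=np.argwhere(l==i)[:,::-1]
    for z in (.10,.115,.13):
        w=np.array([onz(c,p,z)[:2] for p in pts])-[.512,-.0386]; r=np.hypot(*w.T); 
        a=np.degrees(np.arctan2(w[:,1],w[:,0])); A=a[r>np.percentile(r,30)]
        print(z,'rmax',r.max().round(3),'ang mid',((a.min()+a.max())/2).round(1),'outer mean',A.mean().round(1),'range',a.min().round(1),a.max().round(1))
E
```

```text
wrist2b [315  30 100  51 979] [370.01736466  48.28498468]
0.1 rmax 0.136 ang mid 70.2 outer mean 68.3 range 51.6 88.9
0.115 rmax 0.132 ang mid 70.8 outer mean 69.1 range 52.8 88.8
0.13 rmax 0.129 ang mid 71.4 outer mean 70.0 range 54.1 88.7
wrist3 [ 391   63   79   70 1596] [434.08333333  91.45676692]
0.1 rmax 0.138 ang mid 68.8 outer mean 67.1 range 50.8 86.8
0.115 rmax 0.133 ang mid 70.2 outer mean 69.1 range 52.6 87.9
0.13 rmax 0.129 ang mid 71.7 outer mean 71.1 range 54.5 88.9
```

```bash
python3 - <<'E'
from h import *
c=load('wrist1'); im=c['image'].astype(int)
m=((im[...,0]-im[...,1]>25)&(im[...,0]-im[...,2]>25)&(abs(im[...,1]-im[...,2])<18)).astype(np.uint8); 
mm=np.zeros_like(m); mm[100:200,228:260]=m[100:200,228:260]
k,l,s,ce=cv2.connectedComponentsWithStats(mm); 
for i in range(1,k): 
    p=onz(c,ce[i],.152); print(s[i],ce[i],p,np.hypot(*(p[:2]-[.512,-.0386])),np.degrees(np.arctan2(p[1]+.0386,p[0]-.512)))
c=load('side3')
for a in (160,170,180,190,200,210): 
  q=np.radians(a); print(a,[proj(c,[.512+r*np.cos(q),-.0386+r*np.sin(q),z])[0].round(1) for r,z in((.105,.152),(.089,.133))])
cv2.imwrite('pics/z6.png',cv2.convertScaleAbs(cv2.resize(c['image'][180:215,240:275,::-1],(560,560),interpolation=cv2.INTER_NEAREST),alpha=1.6))
w=load('wrist1'); cv2.imwrite('pics/z7.png',cv2.convertScaleAbs(cv2.resize(w['image'][110:180,225:275,::-1],(400,560),interpolation=cv2.INTER_NEAREST),alpha=1.6))
E
```

```text
[241 135   1   1   1] [241. 135.] [0.41396762 0.00896323 0.152     ] 0.10896149835084845 154.11832397635965
[240 138   1   1   1] [240. 138.] [0.41227597 0.00551475 0.152     ] 0.10904583718270272 156.13691952582286
160 [array([252.1, 187.6]), array([258. , 194.1])]
170 [array([250.4, 189.8]), array([256.6, 196. ])]
180 [array([249.7, 192. ]), array([256.1, 197.9])]
190 [array([250.2, 194.2]), array([256.6, 199.9])]
200 [array([252. , 196.3]), array([258.1, 201.7])]
210 [array([254.8, 198.2]), array([260.6, 203.4])]
```

View pics/z6.png

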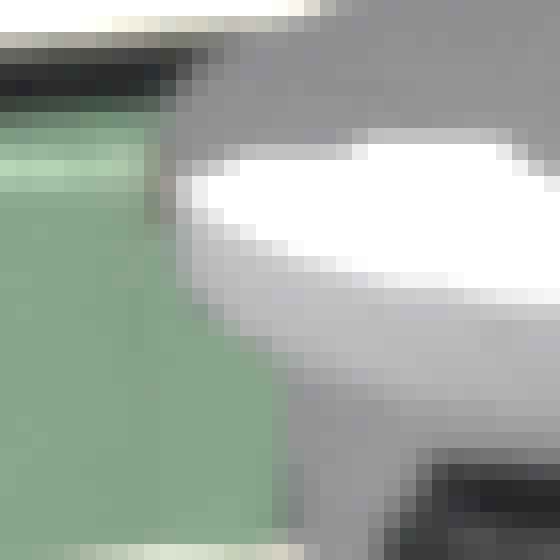

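View pics/z7.png

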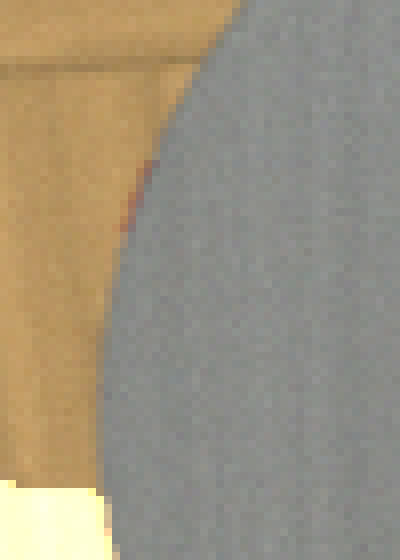

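Two estimates of the lid's relative yaw disagree: the handle loops give about 43°, while the stated locked range of 0–8° plus my 28.7° turn gives at most 37°. Four more degrees puts both within 45±10°. After that I'll lift a few mm while watching the force.

```bash
python3 -m pendant '[[0,0,0,0,0,-0.07,1],[0,0,0,0,0,-0.07,1],[0,0,0,0,0,0,1],[0,0,0,0,0,0,1]]'
python3 -c "
from h import *
show()"
python3 -m pendant '[[0,0,-0.01,0,0,0,1],[0,0,-0.01,0,0,0,1],[0,0,0,0,0,0,1],[0,0,0,0,0,0,1]]'
python3 -c "
from h import *
show()"
```

```text
time_s: 5.65
ee_pos: [0.5123, -0.0386, 0.29]
eef_rot: [-3.142, -0.0, 2.075]
force: [0.7, 0.2, 0.0]
grip_width: 0.0213
{'time_s': 5.65, 'qpos': [-0.1465, 0.2302, 1.6392, -0.0, 1.2722, -0.6511], 'ee_pos': [0.5123, -0.0386, 0.29], 'eef_rot': [-3.1415, -0.0, 2.0755], 'force': [0.7279, 0.238, 0.02], 'moment': [-0.0554, -0.0654, 0.058], 'grip_width': 0.0213}
time_s: 5.98
ee_pos: [0.5122, -0.0386, 0.2923]
eef_rot: [-3.141, -0.0, 2.077]
force: [-0.8, -0.1, -3.8]
grip_width: 0.0215
{'time_s': 5.9833, 'qpos': [-0.1465, 0.2282, 1.6363, 0.0, 1.2775, -0.6525], 'ee_pos': [0.5122, -0.0386, 0.2923], 'eef_rot': [-3.1413, -0.0002, 2.0768], 'force': [-0.8433, -0.1134, -3.8395], 'moment': [-0.0246, -0.1286, 0.0137], 'grip_width': 0.0215}
```

```bash
python3 -m pendant '[[0,0,-0.02,0,0,0,1],[0,0,-0.02,0,0,0,1],[0,0,0,0,0,0,1]]'
python3 -m pendant '[[0,0,-0.02,0,0,0,1],[0,0,-0.02,0,0,0,1],[0,0,0,0,0,0,1]]'
```

```text
time_s: 6.23
ee_pos: [0.5124, -0.0386, 0.2978]
eef_rot: [3.141, 0.0, 2.077]
force: [0.1, 0.2, -3.6]
grip_width: 0.0216
time_s: 6.48
ee_pos: [0.5124, -0.0386, 0.3026]
eef_rot: [3.141, 0.0, 2.077]
force: [-0.1, -0.2, -3.6]
grip_width: 0.0215
```

```bash
python3 - <<'E'
from h import *
c=load('top0')
for p,z in (((357,186),.1),((357,186),.2),((343,165),.1),((370,178),.1),((376,145),.25)): print(p,z,onz(c,p,z))
Rf=Ro.from_euler('x',-40,degrees=True)*down(150)
R1=down(119)
plan([.512,-.0386,.42],R1,8)
plan([.535,-.301,.42],down(150),12,[.512,-.0386,.42],R1)
plan([.539,-.301,.335],Rf,12,[.535,-.301,.42],down(150))
E
```

```text
(357, 186) 0.1 [ 0.65733211 -0.34242273  0.1       ]
(357, 186) 0.2 [ 0.63107137 -0.33419924  0.2       ]
(343, 165) 0.1 [ 0.71805368 -0.29813718  0.1       ]
(370, 178) 0.1 [ 0.68408304 -0.37903804  0.1       ]
(376, 145) 0.25 [ 0.72925363 -0.37300204  0.25      ]
row x 8 [0.0002, -0.0003, -0.1223] [0.0001, 0.0001, 0.0001] mm/row 14.7 deg/row 0.01
row x 12 [-0.1455, -0.1145, -0.0] [0.0, 0.0, -0.0861] mm/row 22.2 deg/row 2.58
row x 12 [0.0071, 0.0178, 0.0572] [0.0962, -0.0556, 0.0] mm/row 7.2 deg/row 3.33
```

```bash
python3 - <<'E'
from h import *
t,s=load('top0'),load('side0')
o1,d1=ray(t,(357,185)); 
for px in ((366,254),(370,258)):
    o2,d2=ray(s,px); A=np.stack([d1,-d2],1); k=np.linalg.lstsq(A,o2-o1,rcond=None)[0]; print(o1+k[0]*d1,o2+k[1]*d2)
# kettle handle top
o1,d1=ray(t,(377,125)); o2,d2=ray(s,(440,213)); k=np.linalg.lstsq(np.stack([d1,-d2],1),o2-o1,rcond=None)[0]; print(o1+k[0]*d1,o2+k[1]*d2)
E
python3 -m pendant '[[0,0,-0.1,0,0,0,1],[0,0,-0.15,0,0,0,1],[0,0,-0.15,0,0,0,1],[0,0,-0.15,0,0,0,1],[0,0,-0.15,0,0,0,1],[0,0,-0.15,0,0,0,1],[0,0,-0.1,0,0,0,1],[0,0,-0.05,0,0,0,1],[0,0,0,0,0,0,1]]' 60
python3 -c "
from h import *
show();snap('side','side4')"
```

```text
[ 0.66212533 -0.34282709  0.09322653] [ 0.6622569  -0.34284166  0.09326265]
[ 0.66526939 -0.34379944  0.08138181] [ 0.6712339  -0.34450607  0.08302304]
[ 0.80868741 -0.38059009  0.19465973] [ 0.81136852 -0.38128681  0.19594518]
time_s: 7.23
ee_pos: [0.5124, -0.0386, 0.4231]
eef_rot: [3.14, 0.001, 2.077]
force: [0.2, 1.0, -3.6]
grip_width: 0.0213
{'time_s': 7.2333, 'qpos': [-0.1465, 0.1538, 1.4236, 0.0, 1.5622, -0.653], 'ee_pos': [0.5124, -0.0386, 0.4231], 'eef_rot': [3.1401, 0.0011, 2.0773], 'force': [0.2478, 0.9527, -3.6399], 'moment': [0.0124, -0.1129, 0.0258], 'grip_width': 0.0213}
```

View pics/side4.png

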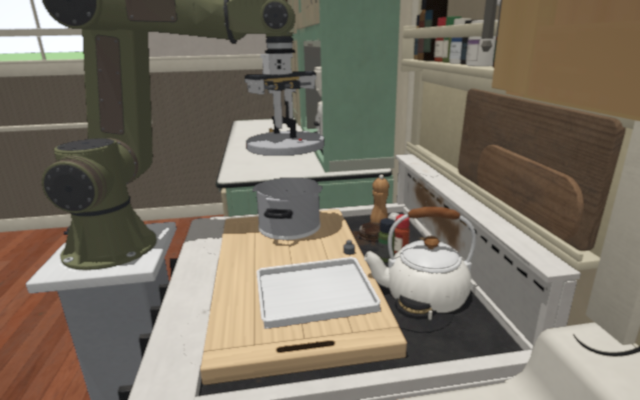

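The side view shows the lid free of the cooker at (285,143). The cooker at (289,208) and the tray at (317,292) have not moved. The kettle spout stands only about 0.09 m high, so it is clear of the path. Now I'll carry the lid over the tray.

```bash
python3 -m pendant '[[-0.0728,-0.0572,0,0,0,-0.043,1],[-0.1455,-0.1145,0,0,0,-0.0861,1],[-0.1455,-0.1145,0,0,0,-0.0861,1],[-0.1455,-0.1145,0,0,0,-0.0861,1],[-0.1455,-0.1145,0,0,0,-0.0861,1],[-0.1455,-0.1145,0,0,0,-0.0861,1],[-0.1455,-0.1145,0,0,0,-0.0861,1],[-0.1455,-0.1145,0,0,0,-0.0861,1],[-0.1455,-0.1145,0,0,0,-0.0861,1],[-0.1455,-0.1145,0,0,0,-0.0861,1]]'
python3 -m pendant '[[-0.1455,-0.1145,0,0,0,-0.0861,1],[-0.1455,-0.1145,0,0,0,-0.0861,1],[-0.0728,-0.0572,0,0,0,-0.043,1],[0,0,0,0,0,0,1],[0,0,0,0,0,0,1]]'
python3 -c "
from h import *
show()
Rf=Ro.from_euler('x',-40,degrees=True)*down(150)
plan([.539,-.301,.335],Rf,14)"
```

```text
time_s: 8.12
ee_pos: [0.5189, -0.2492, 0.4207]
eef_rot: [-3.141, -0.002, 2.508]
force: [-0.4, -0.1, -5.0]
grip_width: 0.0217
time_s: 8.53
ee_pos: [0.5356, -0.3012, 0.4204]
eef_rot: [3.141, -0.002, 2.617]
force: [0.1, 0.9, -4.1]
grip_width: 0.0213
{'time_s': 8.5333, 'qpos': [-0.5718, 0.399, 1.1211, 0.0001, 1.6239, -1.618], 'ee_pos': [0.5356, -0.3012, 0.4204], 'eef_rot': [3.1414, -0.0024, 2.617], 'force': [0.0526, 0.8943, -4.1299], 'moment': [0.0568, -0.1569, -0.0448], 'grip_width': 0.0213}
row x 14 [0.0065, 0.0154, 0.0492] [0.0825, -0.048, -0.0] mm/row 6.2 deg/row 2.86
```

```bash
python3 -m pendant '[[0.0065,0.0154,0.0492,0.0825,-0.048,0,1],[0.0065,0.0154,0.0492,0.0825,-0.048,0,1],[0.0065,0.0154,0.0492,0.0825,-0.048,0,1],[0.0065,0.0154,0.0492,0.0825,-0.048,0,1],[0.0065,0.0154,0.0492,0.0825,-0.048,0,1],[0.0065,0.0154,0.0492,0.0825,-0.048,0,1],[0.0065,0.0154,0.0492,0.0825,-0.048,0,1]]'
python3 -c "
from h import *
show()"
python3 -m pendant '[[0.0065,0.0154,0.0492,0.0825,-0.048,0,1],[0.0065,0.0154,0.0492,0.0825,-0.048,0,1],[0.0065,0.0154,0.0492,0.0825,-0.048,0,1],[0.0065,0.0154,0.0492,0.0825,-0.048,0,1],[0.0065,0.0154,0.0492,0.0825,-0.048,0,1],[0.0065,0.0154,0.0492,0.0825,-0.048,0,1],[0.0065,0.0154,0.0492,0.0825,-0.048,0,1],[0,0,0,0,0,0,1],[0,0,0,0,0,0,1]]'
python3 -c "
from h import *
show()
o=ctrl.get_obs(); R=Ro.from_euler('xyz',o['eef_rot']); z=-R.apply([0,0,1]); print('lid z',z,'lid origin',o['ee_pos']-.129*z, 'angle err',np.degrees(np.arccos(z@[0,np.sin(np.radians(40)),np.cos(np.radians(40))])))
for n in('side','top','wrist'): snap(n,n+'5')"
```

```text
time_s: 9.12
ee_pos: [0.5372, -0.2922, 0.3788]
eef_rot: [-2.835, 0.174, 2.646]
force: [0.5, 1.0, -4.8]
grip_width: 0.0216
{'time_s': 9.1167, 'qpos': [-0.4712, 0.3404, 1.3169, -0.3205, 1.3301, -1.4663], 'ee_pos': [0.5372, -0.2922, 0.3788], 'eef_rot': [-2.8348, 0.1744, 2.6457], 'force': [0.5277, 0.9669, -4.8475], 'moment': [0.5268, -0.1248, 0.0032], 'grip_width': 0.0216}
time_s: 9.87
ee_pos: [0.5391, -0.2999, 0.3361]
eef_rot: [-2.515, 0.328, 2.726]
force: [-1.4, -0.4, -3.7]
grip_width: 0.0213
{'time_s': 9.8667, 'qpos': [-0.4009, 0.3515, 1.4693, -0.7146, 1.1212, -1.1934], 'ee_pos': [0.5391, -0.2999, 0.3361], 'eef_rot': [-2.5149, 0.3283, 2.7263], 'force': [-1.3659, -0.4013, -3.6568], 'moment': [0.9745, -0.1551, -0.0208], 'grip_width': 0.0213}
lid z [-0.0023656   0.64201084  0.76669191] lid origin [ 0.53937811 -0.3827225   0.23721844] angle err 0.14740327878464946
```

View pics/side5.png

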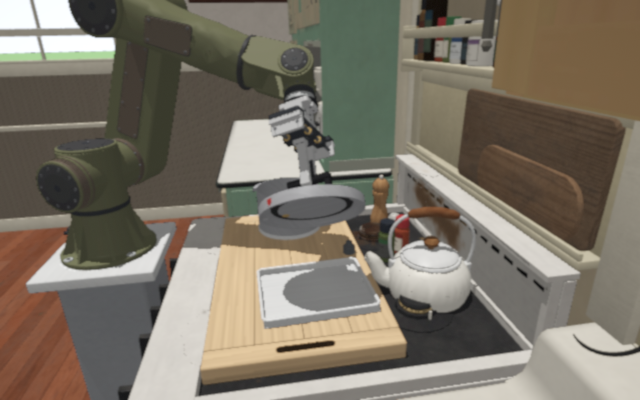

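View pics/top5.png

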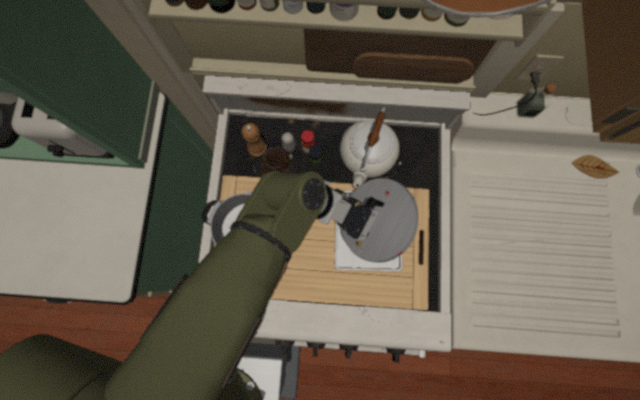

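View pics/wrist5.png

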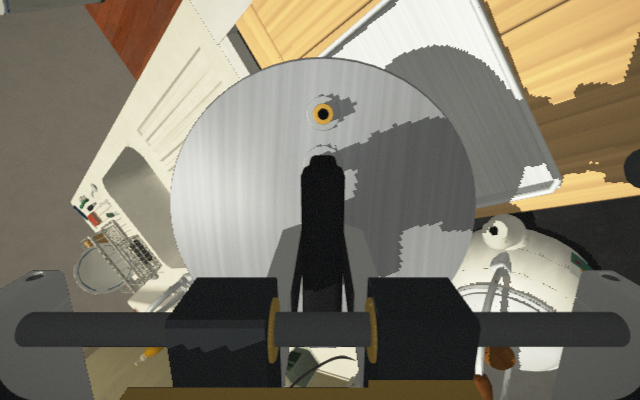

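The wrist view shows the lid unslipped in the grip: pipe at (322,113) and disk edges at 171 and 475, the same as before the lift. The side view has it tipped over the tray, whose shadow falls in the tray. One numeric check remains.

```bash
python3 - <<'E'
from h import *
t=load('top5'); print('expected lid centre px',proj(t,[.539,-.383,.237]),'pin/handle', proj(t,[.539,-.35,.276]))
im=t['image'].astype(int); V=im.max(2);S=V-im.min(2)
print('seen ~(380,220) ->',onz(t,(379.5,220),.237))
a=load('top0')['image'].astype(int); b=im
for n,(x0,y0,x1,y1) in dict(tray_low=(330,262,410,280),mill=(238,115,270,160),jars=(275,120,325,160)).items():
    print(n,np.abs(a-b)[y0:y1,x0:x1].mean().round(2))
show()
E
```

```text
expected lid centre px [[376.20641809 219.54880648]] pin/handle [[364.72401232 215.93605786]]
seen ~(380,220) -> [ 0.53845004 -0.39118736  0.237     ]
tray_low 8.53
mill 5.91
jars 6.06
{'time_s': 10.0167, 'qpos': [-0.4019, 0.3513, 1.4674, -0.7153, 1.1213, -1.1936], 'ee_pos': [0.5392, -0.3007, 0.3373], 'eef_rot': [-2.5142, 0.3304, 2.7258], 'force': [-0.4642, 0.4561, -4.2067], 'moment': [0.8881, -0.1622, -0.0208], 'grip_width': 0.0214}
```

```bash
python3 -m pendant '[[0,0,0,0,0,0,1],[0,0,0,0,0,0,1],[0,0,0,0,0,0,1],[0,0,0,0,0,0,1],[0,0,0,0,0,0,1],[0,0,0,0,0,0,1]]'
python3 -c "
from station import hand_in
print(hand_in())"
```

```text
time_s: 10.52
ee_pos: [0.5392, -0.3009, 0.3366]
eef_rot: [-2.513, 0.33, 2.726]
force: [-0.3, -0.0, -4.9]
grip_width: 0.0216
the job is handed in; nothing more can be done
None
```

I turned the lid about 33° anticlockwise by its bar and lifted it straight off. I handed in at 10.5 s, holding it still over the tray, but I could not see the red arrow standing over the green dot.

**Final pose:** by the arm's reading, the lid's middle is at about (0.539, -0.383, 0.237), roughly 20 cm above the board. The middle of the tray is at about (0.539, -0.384). The lid's axis is within 0.2° of the sight line. The wrist picture showed no slip in the grip.

**Checks that were weak or disagreed:**
- **Arrow over dot:** the green dot never showed in any view. I judged "open" from the angle of the cooker's handles. The lift then showed only the lid's weight (about 3.7 N), so the lugs were clear.
- **Starting angle:** the handles suggested the lid began about 14° from the cooker's zero, outside the stated 0–8°. I chose a turn that suited both readings except for a start below about 2°. It leaves the lid at about 47° by my measurement, or about 41° if it began at 8°.
- **Lid centre:** a rough reading by eye from the top picture put it about 8 mm further right than the arm's reading.
- **Cooker and other things:** the cooker and tray looked unmoved in the side picture after lifting. In the last views the lid and arm partly hide the cooker. The area round the mill and jars looked the same by eye, but shadows made the pixel comparison inconclusive.

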